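# Load the collection's tool rack and shut its keeper bar

## Robot

A 6-joint arm with a two-finger parallel gripper is mounted at the origin on the work surface. World frame = base frame: x ahead of the robot, y to its left, z up, the work surface at z = 0. Lengths are in m, angles in rad, forces in N, time in s.
With the tool pointing down it reaches from about 0.425 to 0.925 m from the base axis. Payload 12.5 kg.
Tool frame: the origin (TCP) lies between the finger pads; the fingertips stand 8 mm ahead of it and the grasp point (between the pads) lies 11 mm behind it (env.tcp_to_tips is the distance from the TCP to the fingertips, in m); y points along the fingers, x is the direction in which the jaws open and shut, and the axes are right-handed (so a half turn about y gives the same grasp; the last joint's range is limited). The gripper opens to 85 mm and grips with 20 to 120 N. Pads are 22 mm wide; open, the fingers measure 114 mm over their backs; the gripper's body (76 mm by 85 mm) begins 54 mm behind the grasp point. The pads swing forward as they close: fully open they stand 13 mm farther back than shut.
Start: joints at [1.2, 0.491, 1.559, -0, 1.092, -0.106], TCP at [0.164, 0.603, 0.239] pointing down, gripper open.
Joint ranges: [-3.1, 3.1], [-0.84, 2.19], [0.05, 2.79], [-1.13, 4.28], [0.06, 2.93], [-2.69, 2.69]. Speed limits (rad/s): [2.22, 2.22, 2.79, 3.14, 3.14, 3.14].

## Interface

Orientations are given as a rotation vector (axis times angle).
In Python, from station import env gives the robot as it stands. The module is installed in compiled form; this text tells all that it offers. Calls block until the motion is done:
- env.move_to(position, orientation): joint-space move of the TCP to a pose.
- env.move_linear(position, rate=0.15, rot=None): straight line of the TCP; rot=None keeps the orientation; rate is the mean speed in m/s.
- env.goto_joints(angles): joint-space move.
- env.command_gripper(opening): finger opening in m; the grip force is fixed at half the most; returns when the fingers have stopped.
- env.wait(seconds).
- env.solve_ik(position, orientation): joint angles nearest the present ones, or None.
- env.snapshot(name): name is "side" or "top" or "wrist"; returns a dict with "frame" (420x560x3 uint8, red, green, blue), "depth" (420x560 float32, m along the optical axis (not along the pixel's ray), 0 where there is no reading), "intrinsics" (3x3 intrinsics, pixels), "eye" and "orientation" of the camera in the world. Camera axes: x right, y down, z forward; pixel columns grow to the right and rows downward; lengths in m; the calibration is good to about 2 mm. A picture is of the moment at which its call begins.
A pose or a line that the arm cannot do raises env.PlanningError and nothing moves.
- env.sign_off(): hands the job in, once; it reports no verdict.
Readings, each from a call of its own:
- env.read_t(): time.
- env.read_joint_positions(): joint angles.
- env.read_joint_vel(): joint speeds.
- env.read_joint_torque(): joint torques, N m.
- env.read_eef_pos(): TCP position.
- env.read_orientation(): TCP orientation.
- env.read_contact_force(): force on the tool from outside, world axes, zero at the start.
- env.read_moment(): the same for the moment, N m.
- env.read_gripper_width(): finger opening in m.
Only numpy, scipy, OpenCV 4.12 (cv2) and the standard library are available. Lean on these libraries where they do the work, as an engineer would, in place of code of your own. Each camera call takes 0.05 s, during which the arm holds its last target. There are 200 camera calls.

## Task

Hang the ring spanner by its ring on the thicker peg of the sloped tool rack and the scraper by the hole in its handle on the thinner peg, both flat against the board and hanging straight down its slope. Then push the rack's keeper bar fully home across the two tools so that the rack can be carried away. Leave everything else on the bench where it stands.

Things in the scene. Friction and masses are not known exactly. Their poses are not given: they have to be found in the camera images.
- rack: Fixed plywood tool rack. Board 210 mm wide (y), 260 mm up its slope, 26 degrees from level, rising along rack +x, away from the robot. Origin: on the bench under its middle. Board's face runs from front edge (x -117, z 50 mm) to top (x 117, z 164). Two pegs square to it, 205 mm upslope, 45 mm left and right; sides vary. Bar guide 45 mm tall at left edge, 85 mm upslope, y 89 to 103.
- thick_peg_root (a point): Foot of the thicker steel peg (18 mm diameter, 46 mm long, rounded tip), on the board's upper face. z: along the peg, away from the board (leaning 26 degrees from vertical towards the robot); x: straight up the slope; y: along the board to the left.
- thin_peg_root (a point): Foot of the thinner steel peg (9 mm diameter, 46 mm long), on the board's upper face; axes as for the thick peg.
- bar (a joint): Keeper bar's opening in m: 0 = fully home, across both tools; up to 0.165 = drawn out to the left (rack's +y). Starts 0.14 to 0.16 out, slides stiffly (about 2 N) and stays where left. Aluminium bar, 16 mm wide, 225 mm long, along the rack's y, 85 mm up the slope, underside 29 mm above the board.
- bar_knob (a point): Middle of the black block handle on the bar's outer (left) end: 14 mm thick along y, 18 mm along the slope, standing from 37 to 73 mm above the board's plane (this point at 55 mm). Moves with the bar; axes as for the pegs (z square to the board). Fully home it is 150 mm left of the rack's middle.
- spanner: Steel ring spanner, 216 mm long, 12 mm thick, lying flat. Origin: on the underside at the grip, mid-shank; +x towards the ring, z up. Shank 16 mm wide; ring 42 mm outer and 25 mm inner diameter, centred at x +85 mm; open jaw 40 mm wide from x -68 to -110 mm.
- spanner_eye (a point): Centre of the spanner's ring hole (25 mm diameter), at half its 12 mm thickness; z along the hole.
- scraper: Scraper with wooden handle, 198 mm long, lying flat. Origin: on the underside at the grip, mid-handle; +x towards the hole, z up. Handle 28 mm wide and 18 mm thick from x -43 to +98 mm; steel blade 5 mm thick, up to 44 mm wide, from x -53 to -100 mm, flush with the underside.
- scraper_eye (a point): Centre of the 17 mm hole through the handle's end, at x +80 mm, at half the 18 mm thickness; z along the hole.
- oil: Bystander: slim grey plastic oil bottle, 28 mm across, 85 mm tall, standing between the two tools. Origin under its middle.
- tin: Bystander: aluminium tin with brushes standing in it, 60 mm across, about 190 mm tall with brushes. Origin under its middle.
- open_wrench: Bystander: flat double open-ended wrench without any ring, 152 mm long, 8 mm thick. Origin under its middle, x along it.
- driver: Bystander: screwdriver 200 mm long lying on the bench, x along it towards the tip.
- mug: Bystander: white mug 80 mm across, 95 mm tall. Origin under its middle.

How it is judged:
By the outcome, as a careful person would: the job done as asked, in the order asked, and still so for the second after the job is handed in, with the robot touching nothing.
It also fails if it takes over 67 s, if anything falls off the work surface, if the arm or the gripper's body presses on something with over 40 N, if the wrist force passes 120 N, or if a joint passes its speed limit or range.

## Working session

There is one attempt and no reset: what is moved stays moved. The work goes in short steps, each a Python script; the robot and the scene stay as the last script left them, time stands still between calls to the robot, and variables do not carry over. Pictures are saved under pics/ and viewed, about 8 in all and at most 12, crops included, and the job is handed in when it is done.

```bash
mkdir -p pics; cat > h.py <<'E'
import numpy as np, cv2
from scipy.spatial.transform import Rotation as R
from station import env
def snap(n,save=None):
    s=env.snapshot(n)
    if save: cv2.imwrite(f'pics/{save}.png',s['frame'][:,:,::-1])
    return s
def Rm(o):
    o=np.array(o,float)
    if o.shape==(3,3): return o
    return R.from_quat(o).as_matrix() if o.size==4 else R.from_rotvec(o).as_matrix()
def cloud(s):
    K=np.array(s['intrinsics']);d=s['depth'];v,u=np.mgrid[:d.shape[0],:d.shape[1]]
    p=np.stack([(u-K[0,2])/K[0,0]*d,(v-K[1,2])/K[1,1]*d,d],-1)
    return p@Rm(s['orientation']).T+np.array(s['eye'])
E
python3 - <<'E'
from h import *
import pickle
for n in('top','side'):
    s=snap(n,n+'0'); pickle.dump(s,open(n+'0.pkl','wb'))
    print(n,s['eye'],s['orientation'],s['intrinsics'])
print(env.read_t(),env.read_orientation())
E
```

```text
top [0.42415635 0.01462295 1.72798655] [-2.20663272  2.19242813 -0.0348756 ] [[530.96908255   0.         272.34450696]
 [  0.         530.96908255 200.45500553]
 [  0.           0.           1.        ]]
side [ 0.18051522 -0.90377664  1.02066432] [-2.29387202  0.34981702 -0.17125305] [[513.84775568   0.         281.88845286]
 [  0.         513.84775568 207.09588216]
 [  0.           0.           1.        ]]
0.1 [-1.32336939 -1.01140165  1.01268699]
```

```bash
python3 -c "
import cv2
a=cv2.imread('pics/top0.png');print(a.shape);cv2.imwrite('pics/top0b.png',cv2.resize(a,(800,600),interpolation=cv2.INTER_CUBIC))
import numpy as np
from h import Rm
print(Rm([-1.32336939,-1.01140165,1.01268699]).round(3))"
```

```text
(420, 560, 3)
[[ 0.262 -0.    -0.965]
 [ 0.965 -0.001  0.262]
 [-0.001 -1.     0.   ]]
```

View pics/top0b.png

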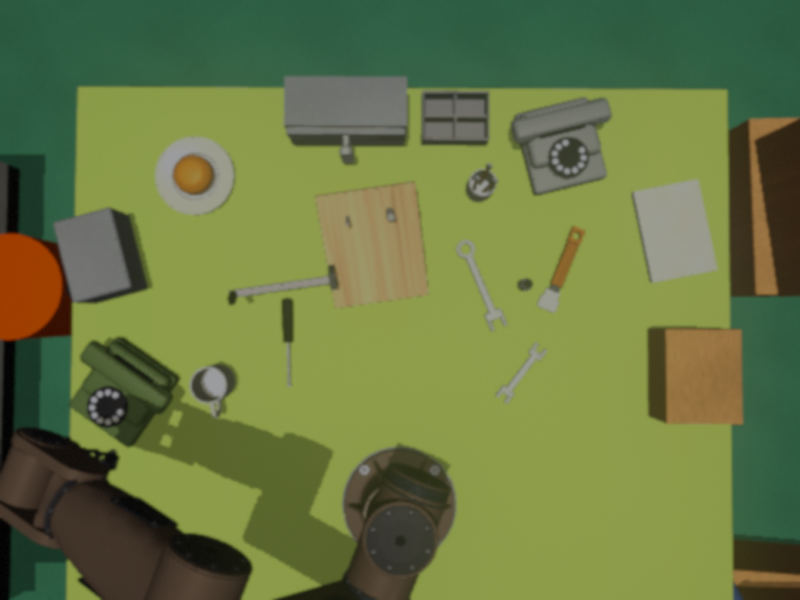

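View pics/side0.png

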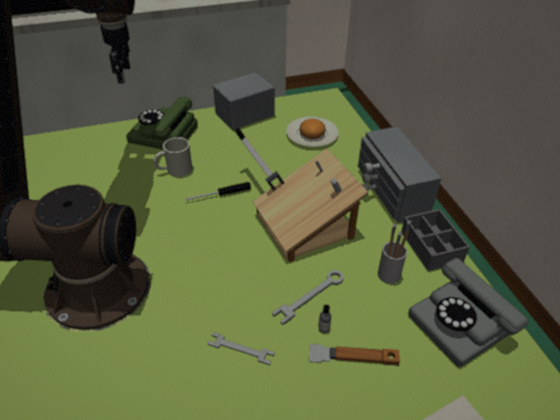

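Top view (800x600 scale): the rack is centred at about (375,245), with the thin peg left at (348,221) and the thick peg right at (391,215). The bar is drawn out left, with its knob at (233,297). The spanner's ring is at (466,248) and its jaw at (495,320). The scraper's hole is at (577,233) and its blade at (548,303). The oil bottle is at (525,284) and the tin at (481,183). The side view agrees with this.

```bash
python3 - <<'E'
from h import *
import pickle
s=pickle.load(open('top0.pkl','rb'));P=cloud(s);f=1.42857
def at(u,v):
    return P[int(v/f),int(u/f)].round(3)
for n,p in dict(ring=(466,248),jaw=(495,320),hole=(577,236),blade=(548,303),oil=(525,284),tin=(481,183),thick=(391,215),thin=(348,221),knob=(233,297),bar=(280,288),guide=(334,278),bench=(450,400)).items(): print(n,at(*p))
hsv=cv2.cvtColor(s['frame'],cv2.COLOR_RGB2HSV)
z=P[...,2]
def reg(a,b,c,d):
    m=np.zeros(z.shape,bool);m[int(b/f):int(d/f),int(a/f):int(c/f)]=1;return m
for n,r in dict(sp=(450,230,512,340),sc=(535,220,592,320)).items():
    m=reg(*r)&~((hsv[...,0]>28)&(hsv[...,0]<45)&(hsv[...,1]>110))&(P[...,0]>0)
    if n=='sc': m&=True
    lab,k,st,c=cv2.connectedComponentsWithStats(m.astype(np.uint8))[0:4]
    i=1+np.argmax(st[1:,4]) if False else 1+np.argmax(np.array(k if False else cv2.connectedComponentsWithStats(m.astype(np.uint8))[2])[1:,4])
    q=P[cv2.connectedComponents(m.astype(np.uint8))[1]==i]
    c=q.mean(0);w,V=np.linalg.eigh(np.cov(q[:,:2].T));t=(q[:,:2]-c[:2])@V[:,1]
    e=[c[:2]+V[:,1]*t.min(),c[:2]+V[:,1]*t.max()]
    print(n,len(q),c.round(3),V[:,1].round(3),np.array(e).round(3),q[:,2].min().round(3),q[:,2].max().round(3))
# board
for cam in('top','side'):
    Pc=cloud(pickle.load(open(cam+'0.pkl','rb')));z=Pc[...,2]
    m=(z>0.045)&(z<0.175)&(abs(Pc[...,0]-0.62)<.2)&(abs(Pc[...,1]-0.07)<.18)
    q=Pc[m]
    best=None;rng=np.random.default_rng(0)
    for _ in range(300):
        a=q[rng.choice(len(q),3,False)];nn=np.cross(a[1]-a[0],a[2]-a[0]);L=np.linalg.norm(nn)
        if L<1e-6: continue
        nn/=L;i=abs((q-a[0])@nn)<.003
        if best is None or i.sum()>best.sum(): best=i
    q=q[best];c=q.mean(0);w,V=np.linalg.eigh(np.cov(q.T));n=V[:,0]*np.sign(V[2,0])
    yaw=np.arctan2(-n[1],-n[0])
    (cx,cy),(w,h),a=cv2.minAreaRect(q[:,:2].astype(np.float32))
    print(cam,len(q),c.round(4),n.round(3),'tilt',np.degrees(np.arccos(n[2])),'yaw',np.degrees(yaw),'rect',cx,cy,w,h,a)
E
```

```text
ring [ 0.58  -0.149  0.   ]
jaw [ 0.414 -0.216 -0.008]
hole [ 0.608 -0.4   -0.   ]
blade [ 0.454 -0.333  0.008]
oil [ 0.496 -0.273  0.06 ]
tin [ 0.722 -0.178  0.034]
thick [0.63  0.023 0.179]
thin [0.619 0.111 0.173]
knob [0.462 0.35  0.147]
bar [0.482 0.256 0.12 ]
guide [0.503 0.143 0.128]
bench [ 0.232 -0.115 -0.   ]
sp 561 [ 0.494 -0.182  0.008] [-0.918 -0.396] [[ 0.597 -0.138]
 [ 0.394 -0.225]] -0.016 0.024
sc 639 [ 0.521 -0.359  0.025] [-0.855  0.519] [[ 0.62  -0.419]
 [ 0.285 -0.215]] -0.012 1.728
top 2999 [0.5745 0.0603 0.1095] [-0.435 -0.047  0.899] tilt 25.962941428805173 yaw 6.211609553373587 rect 0.5713692903518677 0.05924089998006821 0.23628702759742737 0.20984625816345215 8.639410018920898
side 4617 [0.5699 0.0507 0.1068] [-0.437 -0.067  0.897] tilt 26.25808985763857 yaw 8.761397120715843 rect 0.5692372918128967 0.058040618896484375 0.23458683490753174 0.21391670405864716 8.500155448913574
```

```bash
cat >> h.py <<'E'
TH=np.radians(26)
def rackframe(cx,cy,yawdeg):
    B=R.from_euler('z',yawdeg,degrees=True).as_matrix()@np.array([[np.cos(TH),0,-np.sin(TH)],[0,1,0],[np.sin(TH),0,np.cos(TH)]])
    o=np.array([cx,cy,0])+R.from_euler('z',yawdeg,degrees=True).apply([-.117,0,.050])
    return o,B      # point = o + B@(u,y,h)
def tool(Bobj,sg=1):    # object axes -> TCP rotvec: approach=-z_obj, jaw=sg*y_obj
    y=-Bobj[:,2];x=sg*Bobj[:,1]
    return R.from_matrix(np.stack([x,y,np.cross(x,y)],1)).as_rotvec()
def Bz(deg): return R.from_euler('z',deg,degrees=True).as_matrix()
E
python3 - <<'E'
from h import *
o,B=rackframe(.570,.0585,8.6)
W=lambda *a:o+B@np.array(a)
for sg in(1,-1):
    for n,p,b in [('sp',[.497,-.18,.0105],Bz(22)),('sp hi',[.497,-.18,.25],Bz(22)),('sc',[.535,-.375,.012],Bz(-27)),('sc hi',[.535,-.375,.25],Bz(-27)),('hang th',W(.12,-.045,.0105),B),('hang thhi',W(.12,-.045,.075),B),('hang tn',W(.125,.045,.012),B),('tnhi',W(.125,.045,.08),B),('view',W(.15,0,.2),B),('knob0',W(.085,.315,.05),B),('knob0v',W(.085,.315,.05),Bz(8.6)),('knob1v',W(.085,.157,.05),Bz(8.6)),('knob0v90',W(.085,.315,.05),Bz(98.6)),('knob1v90',W(.085,.157,.05),Bz(98.6))]:
        q=env.solve_ik(p,tool(b,sg)); print(sg,n,np.round(p,3),None if q is None else np.round(q,2))
E
```

```text
1 sp [ 0.497 -0.18   0.01 ] [-0.47  0.7   1.98 -0.    0.46 -2.43]
1 sp hi [ 0.497 -0.18   0.25 ] [-0.47  0.34  1.78 -0.    1.02 -2.43]
1 sc [ 0.535 -0.375  0.012] [-0.71  0.8   1.65 -0.    0.69 -1.81]
1 sc hi [ 0.535 -0.375  0.25 ] [-0.71  0.52  1.47 -0.    1.15 -1.81]
1 hang th [0.563 0.012 0.112] None
1 hang thhi [0.535 0.008 0.17 ] [-0.17  0.36  2.13  0.58  0.26 -2.43]
1 hang tn [0.553 0.102 0.116] [ 0.04  0.49  2.12  0.52  0.09 -2.18]
1 tnhi [0.524 0.097 0.177] [ 0.04  0.35  2.13  0.23  0.22 -1.9 ]
1 view [0.501 0.048 0.296] [-0.09  0.12  2.03  0.2   0.56 -1.95]
1 knob0 [0.461 0.361 0.132] [ 0.64  0.5   2.01 -0.76  0.3  -0.39]
1 knob0v [0.461 0.361 0.132] [ 0.55  0.56  1.77 -0.    0.81 -1.17]
1 knob1v [0.485 0.204 0.132] [ 0.27  0.49  1.91 -0.    0.73 -1.45]
1 knob0v90 [0.461 0.361 0.132] None
1 knob1v90 [0.485 0.204 0.132] None
-1 sp [ 0.497 -0.18   0.01 ] [-0.47  0.7   1.98  0.    0.46  0.71]
-1 sp hi [ 0.497 -0.18   0.25 ] [-0.47  0.34  1.78  0.    1.02  0.71]
-1 sc [ 0.535 -0.375  0.012] [-0.71  0.8   1.65  0.    0.69  1.33]
-1 sc hi [ 0.535 -0.375  0.25 ] [-0.71  0.52  1.47  0.    1.15  1.33]
-1 hang th [0.563 0.012 0.112] [-0.15  0.5   2.11  0.97  0.16  0.33]
-1 hang thhi [0.535 0.008 0.17 ] [-0.17  0.36  2.13  0.58  0.26  0.71]
-1 hang tn [0.553 0.102 0.116] [0.04 0.49 2.12 0.52 0.09 0.96]
-1 tnhi [0.524 0.097 0.177] [0.04 0.35 2.13 0.23 0.22 1.24]
-1 view [0.501 0.048 0.296] [-0.09  0.12  2.03  0.2   0.56  1.19]
-1 knob0 [0.461 0.361 0.132] None
-1 knob0v [0.461 0.361 0.132] [0.55 0.56 1.77 0.   0.81 1.97]
-1 knob1v [0.485 0.204 0.132] [0.27 0.49 1.91 0.   0.73 1.69]
-1 knob0v90 [0.461 0.361 0.132] [0.55 0.56 1.77 0.   0.81 0.4 ]
-1 knob1v90 [0.485 0.204 0.132] [0.27 0.49 1.91 0.   0.73 0.12]
```

```bash
python3 - <<'E'
from h import *
import pickle
o,B=rackframe(.570,.0585,8.6)
W=lambda *a:o+B@np.array(a)
env.move_to(W(.13,0,.24),tool(B,-1)); print(env.read_t())
pickle.dump(snap('wrist','w_rack'),open('w_rack.pkl','wb'))
env.move_to([.535,-.375,.22],tool(Bz(-27),-1)); print(env.read_t())
pickle.dump(snap('wrist','w_sc'),open('w_sc.pkl','wb'))
env.move_to([.497,-.18,.22],tool(Bz(22),-1)); print(env.read_t())
s=snap('wrist','w_sp');pickle.dump(s,open('w_sp.pkl','wb'))
print(s['eye'],s['orientation'],s['intrinsics'],env.read_eef_pos())
a=[cv2.resize(cv2.imread(f'pics/{n}.png'),(400,300),interpolation=cv2.INTER_AREA) for n in('w_rack','w_sp','w_sc')]
cv2.imwrite('pics/w3.png',np.vstack([np.hstack(a[:2]),np.hstack([a[2],a[2]*0])]))
E
```

```text
2.3833
4.0333
4.8917
[ 0.56233357 -0.15359622  0.35517097] [ 2.40454666 -1.62413298 -0.22627855] [[296.3028838    0.         278.81626586]
 [  0.         296.3028838  210.19762143]
 [  0.           0.           1.        ]] [ 0.49764515 -0.18080852  0.2203217 ]
```

View pics/w3.png

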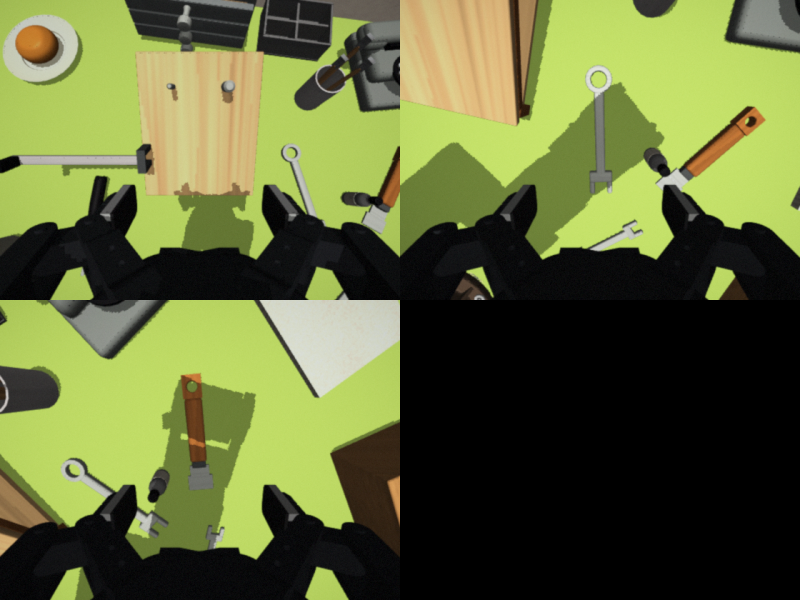

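Wrist views (800x600 montage):
- **Rack:** thin peg at (171,87), thick peg at (228,86), guide at (145,158), bar to the left.
- **Spanner:** ring at (599,79), jaw at (600,185), almost vertical in the view.
- **Scraper:** hole at (192,386), blade at (201,478).

Next I compute the poses from these.

```bash
cat > pose.py <<'E'
from h import *
import pickle
def ray(s,uv,z):
    K=np.array(s['intrinsics']);uv=np.atleast_2d(uv).astype(float)
    d=np.c_[(uv[:,0]-K[0,2])/K[0,0],(uv[:,1]-K[1,2])/K[1,1],np.ones(len(uv))]@Rm(s['orientation']).T
    e=np.array(s['eye']);return e+d*((z-e[2])/d[:,2])[:,None]
def comp(m,seed):
    n,l,st,c=cv2.connectedComponentsWithStats(m.astype(np.uint8))
    v,u=np.nonzero(l);i=np.argmin((u-seed[0])**2+(v-seed[1])**2);return l==l[v[i],u[i]]
def hole(m,seed):
    cs,h=cv2.findContours(m.astype(np.uint8),cv2.RETR_CCOMP,cv2.CHAIN_APPROX_NONE)
    b=[c for c,hh in zip(cs,h[0]) if hh[3]>=0 and len(c)>=5]
    b=min(b,key=lambda c:np.hypot(*(c.reshape(-1,2).mean(0)-seed)))
    return cv2.fitEllipse(b)
E
python3 - <<'E'
from pose import *
for n,seed,hs,zt in(('sp',(280,160),(279,111),.012),('sc',(273,180),(269,121),.018)):
    s=pickle.load(open(f'w_{n}.pkl','rb'));hsv=cv2.cvtColor(s['frame'],cv2.COLOR_RGB2HSV);H,S,V=cv2.split(hsv)
    m=((H>28)&(H<50)&(S>100))==0
    m[300:]=0
    c=comp(m,seed);e=hole(c,hs);print(n,c.sum(),'hole px',e)
    pts=np.argwhere(c)[:,::-1]; q=ray(s,pts,zt)[:,:2]; hc=ray(s,e[0],zt)[0]
    # axis from shank/handle mid line: iterate sections
    cen=q.mean(0);w,Vv=np.linalg.eigh(np.cov(q.T));a=Vv[:,1]*np.sign(Vv[:,1]@(hc[:2]-cen))
    for _ in range(3):
        t=(hc[:2]-q)@a; lo,hi=(.03,.14) if n=='sp' else (.015,.115)
        k=(t>lo)&(t<hi);b=np.array([-a[1],a[0]]);lat=(q-hc[:2])@b
        ts=np.linspace(lo,hi,30);mid=[(lat[(abs(t-x)<.002)].max()+lat[(abs(t-x)<.002)].min())/2 for x in ts]
        wd=[np.ptp(lat[(abs(t-x)<.002)]) for x in ts]
        p=np.polyfit(ts,mid,1); a=a-b*p[0]; a/=np.linalg.norm(a)
    L=(hc[:2]-q)@a
    print(' hole',hc.round(4),'yaw',np.degrees(np.arctan2(a[1],a[0])),'lat off',p[1],'width',np.median(wd),'ext',L.min(),L.max(),'depth z',np.median(cloud(s)[c][:,2]))
# rack
s=pickle.load(open('w_rack.pkl','rb'));P=cloud(s)
o,B=rackframe(.570,.0585,8.6)
L=(P-o)@B
m=(abs(L[...,2])<.012)&(P[...,2]>.03);m=comp(m,(280,160));q=P[m]
k=(L[m][:,0]>.02)&(L[m][:,0]<.24)&(abs(L[m][:,1])<.08)
c=q[k].mean(0);w,V=np.linalg.eigh(np.cov(q[k].T));n=V[:,0]*np.sign(V[2,0]);print('n',n.round(4),'tilt',np.degrees(np.arccos(n[2])),'yaw',np.degrees(np.arctan2(-n[1],-n[0])),'h mean',L[m][k][:,2].mean())
for v in L[m].T: print(np.percentile(v,[.1,1,50,99,99.9]).round(4))
l=L[m]
for side in(1,-1):
    us=np.linspace(.12,.24,25);ed=[(side*l[abs(l[:,0]-u)<.003,1]).max()*side for u in us];print('edge',side,np.polyfit(us,ed,1),np.median(ed))
ys=np.linspace(-.08,.08,25);ed=[l[abs(l[:,1]-y)<.003,0].max() for y in ys];print('top edge',np.polyfit(ys,ed,1))
for nm,y in(('thick',-.045),('thin',.045)):
    k=(L[...,2]>.02)&(L[...,2]<.06)&(abs(L[...,1]-y)<.025)&(abs(L[...,0]-.205)<.03)
    k2=k&(L[...,2]>.038);print(nm,k.sum(),k2.sum(),np.percentile(L[k],[2,50,98],axis=0).round(4).tolist(),L[k2].mean(0).round(4))
    print('  px',np.argwhere(k)[:,::-1].mean(0))
E
```

```text
sp 3006 hole px ((277.6664733886719, 110.72462463378906), (22.819026947021484, 23.735567092895508), 178.76966857910156)
 hole [ 0.5765 -0.1469  0.012 ] yaw 23.155014033343615 lat off -5.2254975881659754e-05 width 0.014804119630592721 ext -0.020300800271237356 0.19365435199431416 depth z 0.011735978832963428
sc 4059 hole px ((268.2705993652344, 120.7904052734375), (15.700745582580566, 16.247390747070312), 7.744687080383301)
 hole [ 0.6072 -0.3969  0.018 ] yaw -21.917124797051347 lat off 0.0003080457177897572 width 0.026629750479460458 ext -0.0181404272131956 0.17338691063563266 depth z 0.017352548075957597
n [-0.4336 -0.0662  0.8987] tilt 26.015105020537817 yaw 8.682756467039171 h mean 4.690680813516624e-05
[0.0008 0.0039 0.1481 0.2581 0.2597]
[-0.1029 -0.1009  0.001   0.1034  0.1058]
[-0.0026 -0.0018  0.      0.0019  0.0082]
edge 1 [0.00094423 0.10573735] 0.10595412621716174
edge -1 [ 0.00256017 -0.10348756] -0.10293431263244347
top edge [-0.00253289  0.25967763]
thick 252 227 [[0.1971, -0.0512, 0.0232], [0.2044, -0.0423, 0.0445], [0.2126, -0.035, 0.0472]] [ 0.2048 -0.043   0.0445]
  px [319.5515873  120.76587302]
thin 71 57 [[0.2012, 0.042, 0.0214], [0.2053, 0.0447, 0.0445], [0.2084, 0.0502, 0.0475]] [0.2048 0.0458 0.0445]
  px [237.88732394 120.52112676]
```

```bash
cat >> pose.py <<'E'
PHI=np.radians(12)
RY=R.from_euler('y',PHI).as_matrix()
_b=Bz(8.7)@np.array([0,.0014,0])
o,B=rackframe(.570+_b[0],.0585+_b[1],8.7)
W=lambda *a:o+B@np.array(a)
OBJ=dict(sp=dict(eye=np.array([.5765,-.1469]),yaw=23.15,L=.085,th=.012,peg=(.205,-.0435)),
         sc=dict(eye=np.array([.6072,-.3969]),yaw=-21.9,L=.080,th=.018,peg=(.205,.046)))
H0=.012   # TCP height above tool underside in the grasp
def graspB(n):
    d=OBJ[n];b=Bz(d['yaw']);p=np.r_[d['eye'],0]-b[:,0]*d['L'];p[2]=H0;return p,b
def hangp(n,h,du=0,dy=0):
    d=OBJ[n];return W(d['peg'][0]-d['L']+du,d['peg'][1]+dy,h+H0)
def ori(b): return tool(b@RY,-1)
def F(): return np.round(env.read_contact_force(),1)
E
python3 - <<'E'
from pose import *
for n in OBJ:
    print(n,graspB(n)[0])
    for h in(.10,.06,.03,0): 
        q=env.solve_ik(hangp(n,h),ori(B));print(h,None if q is None else q.round(2))
n='sp';p,b=graspB(n)
env.command_gripper(.05)
env.move_to(p+[0,0,.06],ori(b))
env.move_linear(p,rate=.08); print('F',F())
env.command_gripper(0); print('w',env.read_gripper_width(),'F',F())
env.move_linear(p+[0,0,.12],rate=.15)
print('F',F(),env.read_t(),env.read_gripper_width())
pickle.dump(snap('wrist','w_sp2'),open('w_sp2.pkl','wb'))
E
```

```text
sp [ 0.4983443  -0.18031687  0.012     ]
0.1 [-0.15  0.32  2.    0.13  0.59  1.18]
0.06 [-0.14  0.39  2.    0.14  0.51  1.17]
0.03 [-0.13  0.45  2.    0.15  0.46  1.16]
0 [-0.12  0.51  1.99  0.16  0.41  1.16]
sc [ 0.5329731  -0.36706098  0.012     ]
0.1 [0.05 0.31 2.   0.04 0.59 1.43]
0.06 [0.05 0.39 2.   0.05 0.51 1.43]
0.03 [0.06 0.45 2.   0.05 0.45 1.43]
0 [0.06 0.51 1.99 0.06 0.4  1.43]
F [-0.1 -0.3 -0. ]
w 0.014058076094202804 F [0.2 0.9 4.4]
F [ 0.6 -0.2 -2.5] 8.2833 0.014064015684688968
```

View pics/w_sp2.png

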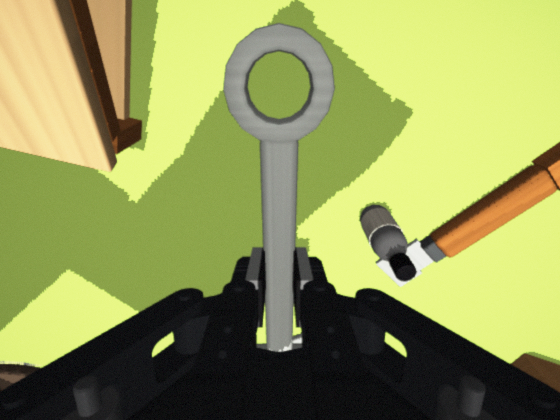

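The spanner is held squarely. The ring hole is at (279,85), the shank is vertical in the view, and nothing was disturbed. Next I measure its pose in the hand and move above the peg.

```bash
cat >> pose.py <<'E'
def inhand(s,seed,holeseed,vmax,pos,rot,n):
    """tool pose in 'ideal object frame' carried by TCP: returns hole centre (top face) & plane normal & axis"""
    P=cloud(s);T=Rm(rot);J=T.copy()
    # object axes: tool(b@RY,-1): x_t=-y, y_t=-z', z_t=x' 
    bo=np.stack([T[:,2],-T[:,0],-T[:,1]],1)@RY.T
    Lc=(P-(pos-bo[:,2]*H0))@bo          # origin: nominal object origin
    m=(abs(Lc[...,2]-OBJ[n]['th']/2)<.02)&(abs(Lc[...,1])<.03)&(Lc[...,0]>.015)&(Lc[...,0]<.12)&(s['depth']>0)
    m[vmax:]=0; c=comp(m,seed); e=hole(c,holeseed); q=Lc[c]
    # plane from eroded mask
    k=cv2.erode(c.astype(np.uint8),np.ones((5,5)))>0;a=Lc[k];co=np.linalg.lstsq(np.c_[a[:,:2],np.ones(len(a))],a[:,2],rcond=None)[0]
    K=np.array(s['intrinsics']);d=bo.T@Rm(s['orientation'])@np.array([(e[0][0]-K[0,2])/K[0,0],(e[0][1]-K[1,2])/K[1,1],1])
    E=bo.T@(np.array(s['eye'])-(pos-bo[:,2]*H0))
    t=(co[2]+co[:2]@E[:2]-E[2])/(d[2]-co[:2]@d[:2]);hc=E+t*d
    mid=[]
    for x in np.arange(.025,.06,.003):
        y=q[abs(q[:,0]-x)<.0025,1]; mid.append((x,(y.max()+y.min())/2))
    ax=np.polyfit(*np.array(mid).T,1)
    print(n,'hole obj',hc.round(4),'plane slopes deg',np.degrees(co[:2]).round(2),'axis dev deg',np.degrees(np.arctan((hc[1]-ax[1])/hc[0])).round(2),ax.round(4),'px',e)
    return hc
E
python3 - <<'E'
from pose import *
s=pickle.load(open('w_sp2.pkl','rb'))
p,r=env.read_eef_pos(),env.read_orientation()
inhand(s,(279,150),(279,85),250,np.array(p),r,'sp')
env.move_linear(np.array(p)+[0,0,.12],rate=.2)
env.move_to(hangp('sp',.062),ori(B)); print(env.read_t(),F(),env.read_eef_pos()-hangp('sp',.062))
s=snap('wrist','w_sp3');pickle.dump(s,open('w_sp3.pkl','wb'))
inhand(s,(279,150),(279,85),250,np.array(env.read_eef_pos()),env.read_orientation(),'sp')
E
```

```text
sp hole obj [0.0861 0.0007 0.0114] plane slopes deg [0.08 0.02] axis dev deg 0.05 [0.0001 0.0007] px ((278.21453857421875, 84.86589813232422), (62.53505325317383, 67.58502960205078), 0.669954240322113)
9.925 [ 0.8 -1.3 -3.1] [ 0.00026469 -0.00047817 -0.00027212]
sp hole obj [0.0856 0.0012 0.011 ] plane slopes deg [-0.01  0.07] axis dev deg 0.08 [0.0018 0.001 ] px ((278.3633117675781, 84.97769165039062), (62.63685989379883, 67.54115295410156), 179.45208740234375)
```

View pics/w_sp3.png

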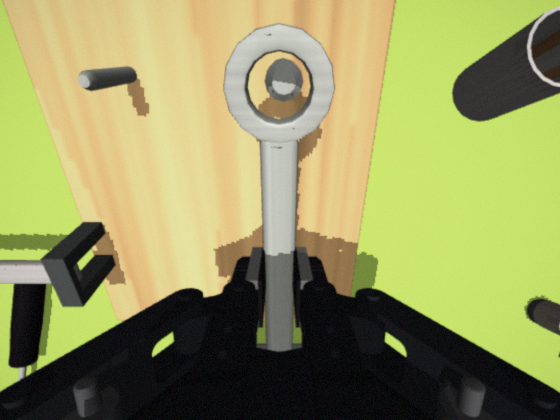

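The peg shows inside the ring: its tip is at about (284,78) and the hole centre at (278,85). I check the relative offset in the same camera and then lower.

```bash
cat >> pose.py <<'E'
def relative(s,n,hc):
    """hole minus peg tip, (u,y) in rack frame, same camera"""
    L=(cloud(s)-o)@B;pu,py=OBJ[n]['peg']
    k=(L[...,2]>.036)&(L[...,2]<.050)&(np.hypot(L[...,0]-pu,L[...,1]-py)<.013)
    q=L[k];print('peg pts',k.sum(),'centre',q.mean(0).round(4),'mid',((q.max(0)+q.min(0))/2).round(4),'ptp',np.ptp(q,0).round(4))
    return q
E
python3 - <<'E'
from pose import *
s=pickle.load(open('w_sp3.pkl','rb'));p=np.array(env.read_eef_pos())
hc=inhand(s,(279,150),(279,85),250,p,env.read_orientation(),'sp')
bo=np.stack([Rm(env.read_orientation())[:,2],-Rm(env.read_orientation())[:,0],-Rm(env.read_orientation())[:,1]],1)@RY.T
hr=((p-bo[:,2]*H0)+bo@hc-o)@B; print('hole in rack',hr.round(4))
relative(s,'sp',hc)
E
```

```text
sp hole obj [0.0856 0.0012 0.011 ] plane slopes deg [-0.01  0.07] axis dev deg 0.08 [0.0018 0.001 ] px ((278.3633117675781, 84.97769165039062), (62.63685989379883, 67.54115295410156), 179.45208740234375)
hole in rack [ 0.206  -0.0432  0.0728]
peg pts 1254 centre [ 0.2053 -0.0453  0.0447] mid [ 0.2049 -0.0453  0.0424] ptp [0.0178 0.0176 0.0114]
```

```bash
python3 - <<'E'
from pose import *
du,dy=-.001,-.002
for h in(.062,.048,.03,.012,.004,.001):
    env.move_linear(hangp('sp',h,du,dy),rate=.06 if h>.01 else .03,rot=ori(B)); f=np.array(env.read_contact_force()); print(h,f.round(1))
    if np.linalg.norm(f-[.8,-1.3,-3.1])>12: print('STOP');break
else:
    env.move_linear(hangp('sp',.0005,du-.0022,dy),rate=.03);print(F())
print(env.read_t())
s=snap('wrist','w_sp4');pickle.dump(s,open('w_sp4.pkl','wb'))
inhand(s,(279,150),(279,85),250,np.array(env.read_eef_pos()),env.read_orientation(),'sp')
E
```

```text
0.062 [-0.8  0.4 -2.3]
0.048 [-0.2  0.4 -2.4]
0.03 [ 0.2 -0.  -1.9]
0.012 [-0.2  0.3 -2.5]
0.004 [ 0.6 -1.  -2.6]
0.001 [-0.2 -0.6 -2.7]
[-0.7 -1.1  0.6]
12.425
sp hole obj [ 0.0849 -0.      0.0036] plane slopes deg [-0.32  0.96] axis dev deg -0.1 [-0.0025  0.0001] px ((280.3048400878906, 85.73076629638672), (65.0972671508789, 70.2063980102539), 2.170985460281372)
```

View pics/w_sp4.png

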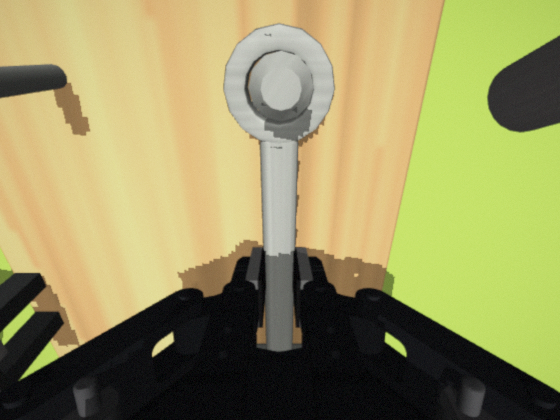

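The spanner is on the peg and touching the board. I release it, retreat, check it, then fetch the scraper.

```bash
python3 - <<'E'
from pose import *
env.command_gripper(.036)
p=np.array(env.read_eef_pos());env.move_linear(p+B[:,2]*.10,rate=.15)
s=snap('wrist','w_sp5');pickle.dump(s,open('w_sp5.pkl','wb'))
L=(cloud(s)-o)@B
k=(L[...,2]>.006)&(L[...,2]<.02)&(abs(L[...,1]+.045)<.03)&(L[...,0]>.02)&(L[...,0]<.235);k[270:]=0
q=L[k];print('sp pts',k.sum(),np.percentile(q,[1,50,99],axis=0).round(4).tolist())
q=q[(q[:,0]>.11)&(q[:,0]<.18)];print('axis',[(u,q[abs(q[:,0]-u)<.004,1].mean().round(4)) for u in(.125,.14,.155,.17)])
n='sc';p,b=graspB(n)
env.move_linear(np.array(env.read_eef_pos())+[0,0,.05],rate=.2)
env.command_gripper(.055)
env.move_to(p+[0,0,.09],ori(b))
env.move_linear(p,rate=.1); print('F',F())
env.command_gripper(0); print('w',env.read_gripper_width(),'F',F())
env.move_linear(p+[0,0,.12],rate=.15)
print('F',F(),env.read_t(),env.read_gripper_width())
s=snap('wrist','w_sc2');pickle.dump(s,open('w_sc2.pkl','wb'))
inhand(s,(279,150),(279,95),250,np.array(env.read_eef_pos()),env.read_orientation(),'sc')
cv2.imwrite('pics/two.png',np.vstack([cv2.resize(cv2.imread(f'pics/{n}.png'),(400,300)) for n in('w_sp5','w_sc2')]))
E
```

```text
sp pts 5818 [[0.0365, -0.0636, 0.0084], [0.1576, -0.045, 0.0119], [0.2201, -0.0258, 0.0134]]
axis [(0.125, np.float64(-0.0448)), (0.14, np.float64(-0.0449)), (0.155, np.float64(-0.0447)), (0.17, np.float64(-0.0447))]
F [ 0.2 -0.9  0.1]
w 0.0264991420110201 F [-0.3  0.6  6.4]
F [ 0.5 -0.6 -2.9] 18.2583 0.02600472491265701
sc hole obj [0.0817 0.0004 0.0169] plane slopes deg [-0.11  0.01] axis dev deg -0.08 [-0.0014  0.0005] px ((278.72198486328125, 98.34777069091797), (41.190467834472656, 42.04323196411133), 86.56145477294922)
```

View pics/two.png

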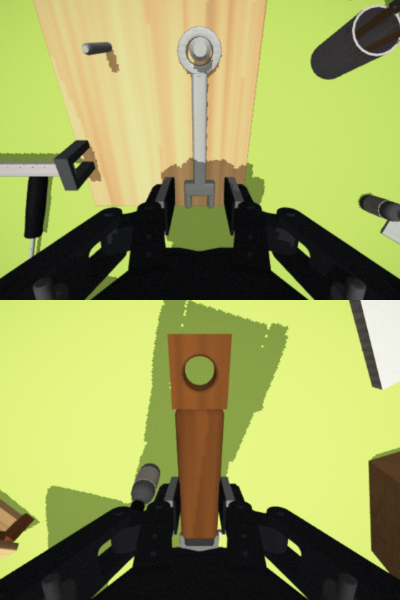

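Top half: the spanner hangs straight and flat on the thick peg. Bottom half: the scraper is held squarely with its hole at (199,370), and the oil bottle is untouched. Next, above the thin peg.

```bash
python3 - <<'E'
from pose import *
p=np.array(env.read_eef_pos());env.move_linear(p+[0,0,.14],rate=.25)
env.move_to(hangp('sc',.11),ori(B))
env.move_linear(hangp('sc',.062,-.0015,0),rate=.1);print(env.read_t(),F())
s=snap('wrist','w_sc3');pickle.dump(s,open('w_sc3.pkl','wb'))
p=np.array(env.read_eef_pos());r=env.read_orientation();T=Rm(r)
hc=inhand(s,(279,150),(279,98),250,p,r,'sc')
bo=np.stack([T[:,2],-T[:,0],-T[:,1]],1)@RY.T
print('hole in rack',((p-bo[:,2]*H0+bo@hc-o)@B).round(4))
relative(s,'sc',hc)
E
```

```text
21.3583 [-0.1 -1.  -1.7]
sc hole obj [0.0818 0.0005 0.0164] plane slopes deg [-0.14  0.04] axis dev deg -0.14 [-0.0039  0.0007] px ((278.7220764160156, 98.42422485351562), (41.14445877075195, 42.090694427490234), 85.3087387084961)
hole in rack [0.2055 0.0464 0.0787]
peg pts 298 centre [0.2053 0.0447 0.0446] mid [0.205  0.0444 0.0421] ptp [0.0084 0.0084 0.0111]
```

View pics/w_sc3.png

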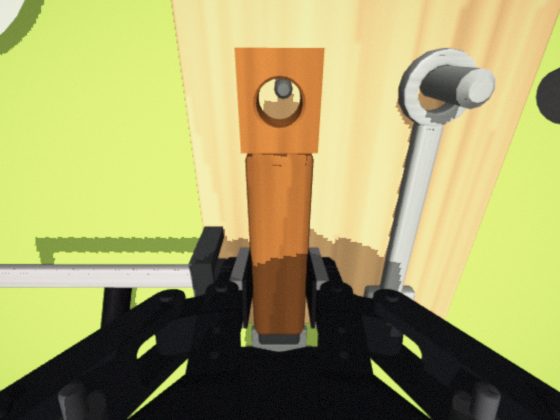

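The thin peg shows in the hole at (283,90), against a hole centre of (279,98). The bar end is still clear at the guide, left of (205,260). I correct dy by -1.8 mm and lower.

```bash
python3 - <<'E'
from pose import *
du,dy=-.0019,-.0018
for h in(.062,.048,.03,.012,.004,.001):
    env.move_linear(hangp('sc',h,du,dy),rate=.06 if h>.01 else .03,rot=ori(B)); f=np.array(env.read_contact_force()); print(h,f.round(1))
    if np.linalg.norm(f-[-.1,-1,-1.7])>12: print('STOP');raise SystemExit
env.move_linear(hangp('sc',.0003,du-.0026,dy),rate=.03);print(F(),env.read_t())
env.command_gripper(.046)
p=np.array(env.read_eef_pos());env.move_linear(p+B[:,2]*.12,rate=.15);print(env.read_t())
s=snap('wrist','w_sc5');pickle.dump(s,open('w_sc5.pkl','wb'))
P=cloud(s);L=(P-o)@B
for n,y,hh,us in(('sc',.0445,.018,(.11,.13,.15,.17)),('sp',-.045,.012,(.11,.13,.15,.17))):
    k=(abs(L[...,2]-hh)<.006)&(abs(L[...,1]-y)<.03)&(L[...,0]>.02)&(L[...,0]<.24);k[270:]=0
    q=L[k];print(n,k.sum(),np.percentile(q,[1,50,99],axis=0).round(4).tolist(),[q[abs(q[:,0]-u)<.004,1].mean().round(4) for u in us])
t=snap('top','top1')
P=cloud(t);L=(P-o)@B
k=(abs(L[...,0]-.085)<.03)&(L[...,2]>.025)&(L[...,1]>.12)&(L[...,1]<.36)&(L[...,2]<.09)
q=L[k];print('bar',np.percentile(q,[1,50,99],axis=0).round(4).tolist())
q=q[q[:,2]>.05];print('knob',len(q),q.min(0).round(4),np.median(q,0).round(4),q.max(0).round(4))
E
```

```text
0.062 [-0.3  0.5 -2.2]
0.048 [-0.8  0.2 -1.6]
0.03 [ 0.2  0.8 -1.1]
0.012 [-0.5 -0.5 -2.3]
0.004 [ 1.1  0.9 -2. ]
0.001 [ 0.  -0.4 -1.9]
[-0.2  0.7  6.8] 23.8583
25.1333
sc 6143 [[0.0696, 0.0306, 0.0134], [0.1582, 0.0446, 0.0178], [0.218, 0.0591, 0.0195]] [np.float64(0.045), np.float64(0.0449), np.float64(0.0447), np.float64(0.045)]
sp 5167 [[0.0285, -0.0616, 0.0065], [0.1468, -0.0421, 0.0118], [0.22, -0.0248, 0.0142]] [np.float64(-0.0433), np.float64(-0.0432), np.float64(-0.0433), np.float64(-0.0433)]
bar [[0.0768, 0.1325, 0.0282], [0.0873, 0.2335, 0.0373], [0.0953, 0.3139, 0.0748]]
knob 44 [0.0756 0.2993 0.0501] [0.0889 0.3062 0.0699] [0.0963 0.315  0.078 ]
```

View pics/w_sc5.png

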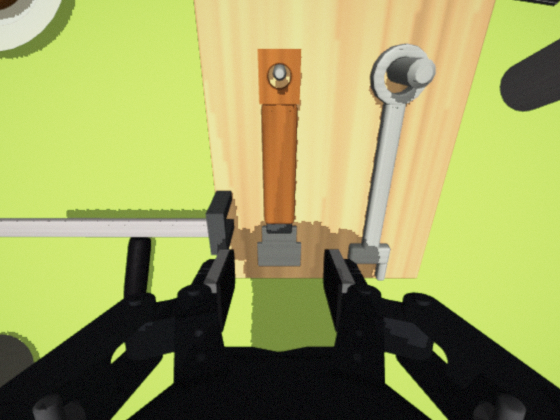

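Both tools hang straight and flat. Scraper hole and peg are at (279,75), the spanner ring at (402,75), and the bar path below them is clear. Next I grip the knob (y≈0.3065, opening about 0.157) and slide the bar home.

```bash
python3 - <<'E'
from pose import *
KO=ori(B);up=-Rm(KO)[:,1]
kp=lambda y,dh=0: W(.087,y,.043+dh)+up*.008
for y in(.3065,.25,.2,.1485):
    q=env.solve_ik(kp(y),KO);print(y,None if q is None else q.round(2))
env.move_linear(np.array(env.read_eef_pos())+[0,0,.04],rate=.2)
env.command_gripper(.055)
env.move_to(kp(.3065,.09),KO)
env.move_linear(kp(.3065),rate=.12);print('F',F())
env.command_gripper(0);print('w',env.read_gripper_width(),F(),env.read_t())
y=.3065
for y in(.26,.21,.165):
    env.move_linear(kp(y),rate=.08);print(y,F())
f0=np.array(env.read_contact_force())
while y>.140:
    y-=.0015;env.move_linear(kp(y),rate=.04);f=np.array(env.read_contact_force())
    if np.linalg.norm(f-f0)>14: break
print('end y',y,f.round(1),((np.array(env.read_eef_pos())-up*.008-o)@B).round(4),env.read_t(),env.read_gripper_width())
E
```

```text
0.3065 [ 0.58  0.51  1.9  -0.2   0.52  2.17]
0.25 [ 0.48  0.48  1.97 -0.17  0.47  2.04]
0.2 [ 0.38  0.46  2.01 -0.13  0.44  1.91]
0.1485 [ 0.27  0.44  2.05 -0.07  0.41  1.76]
F [ 0.2  0.2 -0.7]
w 0.012836088251985395 [-2.  -0.4  5.3] 28.225
0.26 [-2.  -2.9  7.6]
0.21 [-2.8 -2.3  7.3]
0.165 [-4.2 -2.1  8.5]
end y 0.147 [-8.7 21.3  6.8] [0.0871 0.1489 0.0438] 33.4417 0.012551627238784956
```

The bar reached its hard stop, with a 21 N rise at y≈0.149. I release, retreat and inspect.

```bash
python3 - <<'E'
from pose import *
env.command_gripper(.05)
p=np.array(env.read_eef_pos());env.move_linear(p+B[:,2]*.11,rate=.12)
env.move_to(W(.06,.0,.26),ori(B)); print(env.read_t(),F())
s=snap('wrist','w_end');pickle.dump(s,open('w_end.pkl','wb'));t=snap('top','top2');snap('side','side2')
L=(cloud(s)-o)@B
k=(abs(L[...,0]-.085)<.025)&(L[...,2]>.030)&(L[...,2]<.08)&(abs(L[...,1])<.2);k[300:]=0
q=L[k];print('bar',np.percentile(q,[.5,50,99.5],axis=0).round(4).tolist())
q=q[q[:,2]>.06];print('knob',len(q),(q.min(0)).round(4),np.median(q,0).round(4),q.max(0).round(4))
for n,y,hh in(('sc',.045,.018),('sp',-.044,.012)):
    k=(abs(L[...,2]-hh)<.006)&(abs(L[...,1]-y)<.03)&(L[...,0]>.02)&(L[...,0]<.24);k[300:]=0
    q=L[k];print(n,np.percentile(q,[1,50,99],axis=0).round(4).tolist(),[q[abs(q[:,0]-u)<.004,1].mean().round(4) for u in(.115,.13,.15,.17)])
a=[cv2.resize(cv2.imread(f'pics/{n}.png'),(400,300)) for n in('w_end','side2','top2','top0')]
cv2.imwrite('pics/end.png',np.vstack([np.hstack(a[:2]),np.hstack(a[2:])]))
E
```

```text
35.7 [-1.   0.3  0.4]
bar [[0.0661, -0.0632, 0.0322], [0.0856, 0.0735, 0.0374], [0.1048, 0.1553, 0.0738]]
knob 346 [0.0763 0.1422 0.0601] [0.0861 0.1472 0.0723] [0.0942 0.1567 0.0753]
sc [[0.0684, 0.0309, 0.013], [0.1502, 0.0446, 0.0179], [0.2017, 0.059, 0.02]] [np.float64(0.0445), np.float64(0.0448), np.float64(0.0445), np.float64(0.0444)]
sp [[0.0226, -0.0632, 0.0074], [0.1319, -0.0439, 0.0119], [0.2024, -0.0252, 0.0142]] [np.float64(-0.0439), np.float64(-0.0439), np.float64(-0.0441), np.float64(-0.0443)]
```

View pics/end.png

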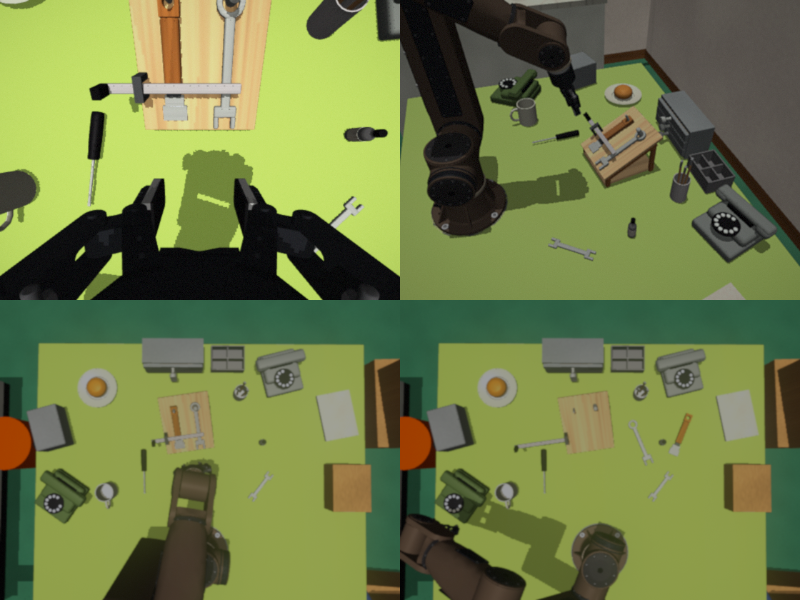

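The bar lies across both tools, with its knob centre at y≈0.1495 against a home position of 0.150. The tools hang straight, and the bystanders look the same in the before and after top views. Handing in.

```bash
python3 -c "
from station import env
env.sign_off();print(env.read_t())"
```

```text
the job is handed in; nothing more can be done
the job is handed in; nothing more can be done
```

The job is done and handed in. The spanner hangs by its ring on the thick (right) peg and the scraper by its handle hole on the thin (left) peg. I then gripped the knob and slid the keeper bar across both tools.

Last checks, at about 35.7 s on the robot clock and with the gripper clear of everything:
- **Tools:** Measured from the wrist camera, each tool's axis is within about half a degree of straight down the slope. Their top faces are 12 mm (spanner) and 18 mm (scraper) above the board, so both lie flat.
- **Bar:** I pushed it to a hard stop, where the sideways force rose to about 21 N. The knob's centre then measured 149.5 mm left of the rack's middle, against 150 mm for fully home.
- **Bystanders:** By eye, the before and after top views show no change; I did not measure their positions.

One disagreement: the first peg estimates were about 2 mm off sideways compared with the close-up views. I corrected for this before lowering each tool. No check failed, and sign-off gave no verdict.

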